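# Show the patient's tablets on the ward video call

### The arm

A 6-joint arm with a two-finger parallel gripper is mounted at the origin on the work surface. World frame = base frame: x ahead of the robot, y to its left, z up, the work surface at z = 0. Lengths are in m, angles in degrees, forces in N, time in s.
With the tool pointing down it reaches from about 0.325 to 0.775 m from the base axis. Payload 5.5 kg.
Tool frame: the origin (TCP) lies at the centre of the arm's flange, where the gripper is bolted on; the fingertips stand 182 mm ahead of it and the grasp point (between the pads) lies 163 mm ahead of it; z points along the fingers, y is the line along which they close (so a half turn about z gives the same grasp; the last joint's range is limited). The gripper opens to 88 mm and grips with 3 to 60 N. Pads are 20 mm wide; open, the fingers measure 115 mm over their backs; the gripper's body (75 mm by 178 mm) begins 61 mm behind the grasp point.
Start: joints at [-80.426, 5.22, 70.514, -0, 104.267, -3.249], TCP at [0.133, -0.585, 0.405] pointing down, gripper open.
Joint ranges: [-164.24, 164.24], [-49.07, 125.15], [9.68, 141.18], [-86.29, 266.29], [3.28, 154.24], [-151.56, 151.56]. Speed limits (degrees/s): [147.25, 147.25, 172.46, 180, 180, 180].

### API

Orientations are given as [roll, pitch, yaw] about the fixed x, y, z axes, in that order (R = Rz(yaw) Ry(pitch) Rx(roll)).
In Python, from station import r gives the robot as it stands. The module is installed in compiled form; this text tells all that it offers. Calls block until the motion is done:
- r.reach(position, orientation): joint-space move of the TCP to a pose.
- r.servo_line(position, rotation=None, speed=0.15): straight line of the TCP; rotation=None keeps the orientation; speed is the mean speed in m/s.
- r.move_joints(angles): joint-space move.
- r.let_go() and r.grab(squeeze=None): open the fingers fully, or close them until they stop; squeeze is the grip in N (None keeps the last).
- r.wait(seconds).
- r.inverse_kinematics(position, orientation): joint angles nearest the present ones, or None.
- r.sense(): the state.
- r.snapshot(name): name is "side" or "top"; returns a dict with "frame" (480x640x3 uint8, red, green, blue), "fx", "fy", "cx", "cy" (pixels), "R" (3x3) and "t" (3): a world point X has camera coordinates R X + t. Camera axes: x right, y down, z forward; pixel columns grow to the right and rows downward; lengths in m; the calibration is good to about 2 mm. A picture is of the moment at which its call begins. There is no depth.
A pose or a line that the arm cannot do raises r.IKError and nothing moves.
- r.hand_in(): hands the job in; it is judged then, once.
The state is a dict: "clock": time; "joints": joint angles; "joint_vel": joint speeds; "joint_torque": joint torques, N m; "tcp_pos": TCP position; "orientation": TCP orientation; "contact_force": force on the tool from outside, world axes, zero at the start; "torque": the same for the moment, N m; "opening": finger opening in m; "gripper_force": force on a finger pad.
Only numpy, scipy, OpenCV 4.12 (cv2) and the standard library are available. Lean on these libraries where they do the work, as an engineer would, in place of code of your own. Each camera call takes 0.05 s, during which the arm holds its last target. There are 200 camera calls.

### The job

The pharmacist on the video call wants to check this patient's tablets. Stand the red-labelled tub upright in the gap in the row on the little white shelf, in line with the other two tubs and midway between them, setting it down rather than dropping it; then push the camera's joystick over and hold it until the camera has swung round to look straight at that middle place, and let the stick go back to centre so that the camera stays there. Do not touch the camera or knock the riser it stands on, and leave the other tubs, the honey jar and the steel bowl where they stand.

Things in the scene. Friction and masses are not known exactly. Their poses are not given: they have to be found in the camera images.
- station: Fixed video station, left or right of centre: wooden riser with the camera, black wedge-shaped controller pushed in below. Origin on the table under the stick's pivot; x to the rear, y to the user's left, z up; yaw within 0.15. The controller is 200 mm wide, from x -90 mm (27 mm high there, rising 15 degrees to the rear) to 70 mm.
- riser: The station's wooden riser and the camera on it; origin and axes as the station's. Board 280 mm wide (y), x -17 to 183 mm, z 163 to 179 mm, on two side panels; a cut-out 44 mm wide and 30 mm deep in its front edge shows the stick from above but leaves no room for a hand straight above it: reach in from the user's side, leaning back. Camera base 125 mm square, centre x 100 mm.
- stick_pivot (a point): Fixed point about which the stick tilts, on the controller's sloping face, 52 mm above the table; axes as the station's. The tilt axis passes through it, runs front to rear and rises 15 degrees to the rear, in the sloping face.
- stick (a joint): Joystick tilt, rad: 0 centred, positive leans to station +y, stops at +-0.4; moves only left and right. Centring spring 0.92 N m/rad (6 N at the knob at full tilt). Held over, it pans the camera: past a dead zone of about 0.09 rad the speed grows evenly (0.13 rad/s at 0.2, 0.25 at 0.3, 0.36 at 0.4). Let go, it springs to within 0.02 of 0; the camera stops within 0.2 s and stays.
- stick_knob (a point): Centre of the orange ball knob, 30 mm in diameter, 65 mm from the pivot along the stick (11 mm steel shaft, rubber boot at the foot). The point's z axis points along the stick. Centred, the stick leans 15 degrees from vertical towards the user (station -x): knob centre 115 mm above the table, 17 mm in front of the pivot, level with the riser's front edge in x, 33 mm clear below it.
- camera (a joint): Pan of the camera head, rad: 0 looks to the station's -x (towards the user); positive = lens swung to the station's +y, the side to which a positive stick tilt leans. Range +-1.9. Vertical axis at station x = 100 mm, y = 0. Starts between -0.3 and 0.3.
- camera_lens (a point): Front of the black lens, 72 mm in front of the pan axis, 258 mm above the table. Its z axis is vertical; its own -x axis is the level direction in which the lens looks (the head is fixed 20 degrees nose-down, which suits the shelf's height). White head 88 mm deep, 116 mm wide, top 335 mm above the table.
- rack: Little white shelf with blue edges, fixed to the table: 215 mm long (its x), 78 mm wide (its y), flat top 60 mm above the table. Origin on the table under its centre; x runs along the row, y across it, z up; yaw within 0.25 rad of the robot's frame. The row's places are at x = -62, 0 and +62 mm on its middle line.
- rack_gap (a point): Centre of the gap: middle of the shelf's top surface, where the red tub's underside must stand (axes as the shelf's).
- tub_red: The red-labelled white tablet tub to be put into the row: closed round tub, 48 mm in diameter (cap 49 mm), 82 mm high, about 0.12 kg; it stands on the table. Origin at the centre of its underside, z up. White cap with a red dot on top.
- tub_green: Green-labelled tub of the same size, in the row at one side of the gap; stays there. Origin at the centre of its underside. White cap with a green dot on top.
- tub_blue: Blue-labelled tub of the same size, in the row at the other side of the gap; stays there. Origin at the centre of its underside. White cap with a blue dot on top.
- honey: Amber honey jar with black lid, 68 mm in diameter, 80 mm high, standing on the table; stays there. Origin at the centre of its underside.
- bowl: Small steel bowl, 110 mm in diameter, 50 mm high, standing on the table; stays there. Origin at the centre of its underside.
There are look-alikes about, which are no part of the job. What is shaped like the tub_blue but turquoise is not meant. Leave any turquoise or yellow look-alike of the tub_green alone.

How it is judged:
By the outcome, as a careful person would: the job done as asked, in the order asked, and still so for the second after the job is handed in, with the robot touching nothing.
It also fails if it takes over 64 s, if anything falls off the work surface, if the arm or the gripper's body presses on something with over 40 N, if the wrist force passes 120 N, or if a joint passes its speed limit or range.

## Working session

There is one attempt and no reset: what is moved stays moved. The work goes in short steps, each a Python script; the robot and the scene stay as the last script left them, time stands still between calls to the robot, and variables do not carry over. Pictures are saved under pics/ and viewed, at most 10 in all, crops included, and the job is handed in when it is done.

```bash
mkdir -p pics; cat > h.py <<'E'
import numpy as np, cv2
from station import r
def snap(n,save=None):
    s=r.snapshot(n)
    if save: cv2.imwrite('pics/'+save,cv2.cvtColor(s['frame'],cv2.COLOR_RGB2BGR))
    return s
def ray(s,u,v):
    R=np.array(s['R']);t=np.array(s['t'])
    d=R.T@np.array([(u-s['cx'])/s['fx'],(v-s['cy'])/s['fy'],1]);return -R.T@t,d
def onz(s,u,v,z):
    c,d=ray(s,u,v);return c+d*(z-c[2])/d[2]
def proj(s,X):
    p=np.array(s['R'])@np.array(X)+np.array(s['t']);return np.array([s['fx']*p[0]/p[2]+s['cx'],s['fy']*p[1]/p[2]+s['cy']])
E
python3 - <<'E'
from h import *
for n in('top','side'):
    s=snap(n,n+'0.png');print(n,s['fx'],s['cx'],s['cy'],np.round(s['R'],3).tolist(),np.round(s['t'],3), -np.array(s['R']).T@s['t'])
print(r.sense())
E
```

```text
top 526.4276258221463 322.8273054018611 245.48627500642976 [[0.026, -1.0, 0.016], [-0.993, -0.027, -0.114], [0.115, -0.013, -0.993]] [-0.055  0.605  1.337] [ 0.44933476 -0.02113846  1.39837867]
side 521.0192509716835 310.7472887593994 233.4955739070844 [[-0.857, -0.515, -0.023], [-0.259, 0.468, -0.845], [0.446, -0.718, -0.534]] [0.498 0.317 0.727] [0.18441542 0.62979071 0.66777859]
{'clock': 0.1, 'joints': array([-8.04267818e+01,  5.25733935e+00,  7.05741942e+01,  9.84212448e-04,
        1.04265740e+02, -3.24927153e+00]), 'joint_vel': array([-0.02104202, -0.14587583, -0.25458016,  0.00268298,  0.12146793,
       -0.08663982]), 'joint_torque': array([ 3.26252331e-03, -4.47856700e+01, -4.07569349e+01,  7.01466878e-02,
        2.84685631e-02, -1.06202028e-04]), 'tcp_pos': array([ 0.13316197, -0.58508818,  0.40364263]), 'orientation': array([-1.79902937e+02, -6.46619009e-03,  1.28227259e+01]), 'contact_force': array([-0.6995972 , -0.18372475,  0.20400168]), 'torque': array([ 0.009814  , -0.00754877,  0.01422393]), 'gripper_force': 0.0, 'opening': 0.08791635320651524}
```

View pics/top0.png

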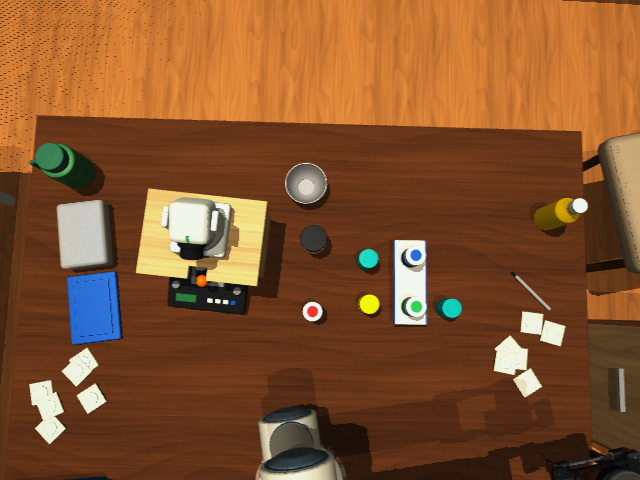

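View pics/side0.png

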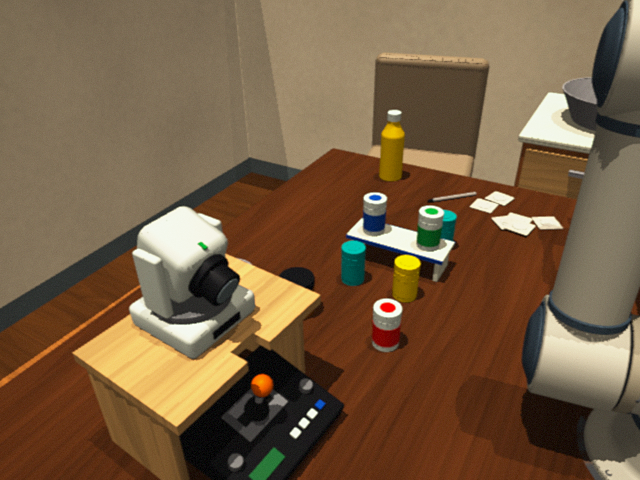

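Top view: the red tub is at (312,312). Possible confusions are turquoise tubs at (369,259) and (451,308), a yellow tub at (369,304), the row's blue (415,256) and green (413,307), and the honey jar at (314,239). I choose the red cap dot with the white cap at (312,312). The station is on the left with its knob at (202,281). Side view: red tub (387,325), knob (262,385), gap about (402,237).

```bash
cat > meas.py <<'E'
from h import *
def blob(hsv,lo,hi,roi,minA=15):
    x0,y0,x1,y1=roi;m=np.zeros(hsv.shape[:2],np.uint8)
    a=cv2.inRange(hsv,np.array(lo),np.array(hi));m[y0:y1,x0:x1]=a[y0:y1,x0:x1]
    n,l,st,c=cv2.connectedComponentsWithStats(m);k=1+np.argmax(st[1:,4]);return c[k],st[k],(l==k).astype(np.uint8)
def tri(rays):
    A=np.zeros((3,3));b=np.zeros(3)
    for c,d in rays:
        d=d/np.linalg.norm(d);P=np.eye(3)-np.outer(d,d);A+=P;b+=P@c
    return np.linalg.solve(A,b)
E
python3 - <<'E'
from meas import *
T=snap('top');S=snap('side')
ht=cv2.cvtColor(T['frame'],cv2.COLOR_RGB2HSV);hs=cv2.cvtColor(S['frame'],cv2.COLOR_RGB2HSV)
for n,lo,hi,rt,rs in [('red',(0,150,120),(5,255,255),(295,295,330,330),(375,300,400,316)),
  ('blue',(105,120,80),(125,255,255),(400,245,430,270),(362,192,388,207)),
  ('green',(50,100,80),(75,255,255),(400,295,428,320),(418,204,444,219)),
  ('knob',(5,180,120),(15,255,255),(190,270,212,292),(245,370,280,402))]:
    a,sa,_=blob(ht,lo,hi,rt);b,sb,_=blob(hs,lo,hi,rs)
    X=tri([ray(T,*a),ray(S,*b)])
    print(n,a.round(1),sa,b.round(1),sb,'tri',X.round(4),'plane',onz(T,*a,X[2] if n=='knob' else (.082 if n=='red' else .142)).round(4),onz(S,*b,.115 if n=='knob' else (.082 if n=='red' else .142)).round(4))
# board
m=cv2.inRange(ht,np.array((12,60,130)),np.array((28,200,255)));print('px',ht[200,170],ht[265,240],ht[150,100],ht[220,350])
_,st,m=blob(ht,(12,60,130),(28,200,255),(125,180,280,295));print(st)
c=max(cv2.findContours(m,0,2)[0],key=cv2.contourArea);h=cv2.convexHull(c)
q=cv2.approxPolyDP(h,6,True)[:,0];print('board',q.tolist())
for p in q: print(onz(T,*p,.179).round(4))
# rack white
_,st,m=blob(ht,(0,0,150),(180,60,255),(385,235,435,330));print('rack',st)
c=max(cv2.findContours(m,0,2)[0],key=cv2.contourArea);q=cv2.boxPoints(cv2.minAreaRect(c))
for p in q: print(p,onz(T,*p,.06).round(4))
print(np.mean([onz(T,*p,.06) for p in q],axis=0))
for n,u,v,z in [('honey',314,239,.08),('bowl',306,184,.05),('turq',369,259,.08),('yel',369,304,.08)]: print(n,onz(T,u,v,z).round(3))
im=np.hstack([cv2.resize(T['frame'][185:325,130:340],None,fx=2.6,fy=2.6,interpolation=2)[:,:],cv2.resize(S['frame'][290:360,355:420],(240,364))[:364]])
cv2.imwrite('pics/c1.png',im[:,:,::-1]);print(im.shape)
E
```

```text
red [312.2 311.1] [308 306  10  11  85] [387.2 307. ] [380 303  15   9 112] tri [ 0.4368 -0.0167  0.0842] plane [ 0.4368 -0.0167  0.082 ] [ 0.4377 -0.0192  0.082 ]
blue [415.5 254.8] [411 250  10  11  91] [374.7 197.1] [369 195  12   5  48] tri [ 0.5775 -0.2607  0.1448] plane [ 0.5779 -0.2612  0.142 ] [ 0.5794 -0.2656  0.142 ]
green [416.  306.1] [411 301  11  11 101] [431.1 210.8] [425 208  13   6  61] tri [ 0.455  -0.2628  0.1446] plane [ 0.4554 -0.2632  0.142 ] [ 0.456  -0.2674  0.142 ]
knob [201.4 280.6] [196 275  12  12  81] [262.  384.1] [251 374  22  22 294] tri [0.5032 0.2529 0.1203] plane [0.5034 0.253  0.1203] [0.506  0.2491 0.115 ]
px [ 20 133 242] [ 20 134 242] [ 11 198 108] [ 10 191 104]
[ 135  188  133   98 6594]
board [[148, 188], [266, 201], [256, 285], [135, 272]]
[0.7146 0.3765 0.179 ]
[0.6916 0.0988 0.179 ]
[0.494  0.1143 0.179 ]
[0.5166 0.3938 0.179 ]
rack [ 395  240   32   84 2144]
[395. 323.] [ 0.412  -0.2261  0.06  ]
[395. 240.] [ 0.623 -0.224  0.06 ]
[426. 240.] [ 0.6252 -0.3039  0.06  ]
[426. 323.] [ 0.414  -0.3045  0.06  ]
[ 0.51855801 -0.2646196   0.06      ]
honey [ 0.617 -0.016  0.08 ]
bowl [0.765 0.009 0.05 ]
turq [ 0.57  -0.156  0.08 ]
yel [ 0.458 -0.158  0.08 ]
(364, 786, 3)
```

View pics/c1.png

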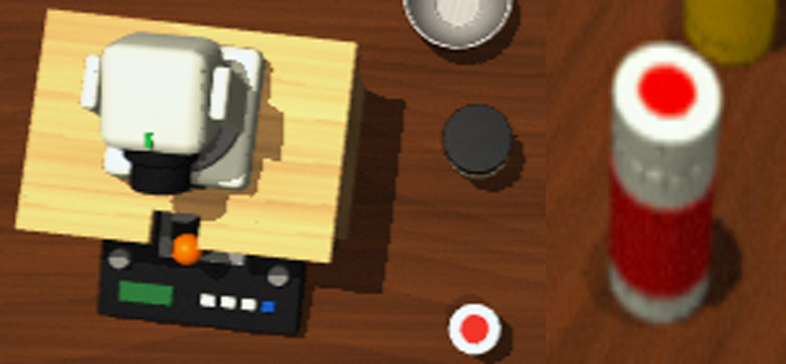

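The crop confirms that (312,312) is the red-dotted white cap on the red-labelled tub, standing alone with free space around it. Next I pick it up.

```bash
python3 - <<'E'
from h import *
o=[180,0,0.8]
r.reach([.437,-.018,.36],o)
r.servo_line([.437,-.018,.213],speed=.2)
r.grab(20)
s=r.sense();print(s['opening'],s['gripper_force'],s['tcp_pos'],s['clock'])
r.servo_line([.437,-.018,.40],speed=.25)
r.servo_line([.517,-.264,.40],speed=.3)
s=r.sense();print(s['opening'],s['tcp_pos'],s['contact_force'],s['clock'])
T=snap('top');S=snap('side')
im=np.hstack([T['frame'][200:360,340:500],S['frame'][120:280,320:480]])
cv2.imwrite('pics/c2.png',cv2.resize(im,(800,400))[:,:,::-1])
# stick IK checks
from scipy.spatial.transform import Rotation as Ro
ys=-.082
k=np.array([.5042,.2535,.115])
for th in (45,50,55,60,65):
  for sg in(1,-1):
    z=np.array([np.sin(np.radians(th)),0,-np.cos(np.radians(th))]);y=np.array([0,-1.*sg,0]);R=np.stack([np.cross(y,z),y,z],1)
    R=Ro.from_euler('z',ys).as_matrix()@R;e=Ro.from_matrix(R).as_euler('xyz',degrees=True)
    out=[]
    for back in (0.163,.26):
        q=r.inverse_kinematics(list(k-back*R[:,2]),list(e));out.append(None if q is None else np.round(q,0).tolist())
    print(th,sg,e.round(1),out)
E
```

```text
0.04837925357186499 20.000090897083282 [ 0.43705012 -0.01796981  0.21312684] 4.075
0.04833345800689279 [ 0.51688915 -0.2632019   0.39942823] [ 0.69464017 -0.48071457 -1.0200463 ] 5.9833
45 1 [180.  -45.   -4.7] [[40.0, -26.0, 121.0, -37.0, 56.0, 148.0], [48.0, -37.0, 121.0, -37.0, 69.0, 148.0]]
45 -1 [180.   45.  175.3] [[40.0, -26.0, 121.0, -37.0, 56.0, -32.0], [48.0, -37.0, 121.0, -37.0, 69.0, -32.0]]
50 1 [180.  -50.   -4.7] [None, None]
50 -1 [180.   50.  175.3] [[42.0, -28.0, 124.0, -44.0, 54.0, -26.0], [52.0, -39.0, 125.0, -44.0, 68.0, -26.0]]
55 1 [180.  -55.   -4.7] [None, None]
55 -1 [180.   55.  175.3] [[44.0, -28.0, 127.0, -52.0, 52.0, -18.0], [55.0, -40.0, 129.0, -50.0, 67.0, -20.0]]
60 1 [180.  -60.   -4.7] [None, None]
60 -1 [180.   60.  175.3] [[46.0, -28.0, 130.0, -60.0, 51.0, -10.0], [58.0, -41.0, 132.0, -58.0, 66.0, -13.0]]
65 1 [180.  -65.   -4.7] [None, None]
65 -1 [180.   65.  175.3] [[48.0, -28.0, 132.0, -69.0, 50.0, -2.0], [61.0, -40.0, 135.0, -65.0, 66.0, -6.0]]
```

View pics/c2.png

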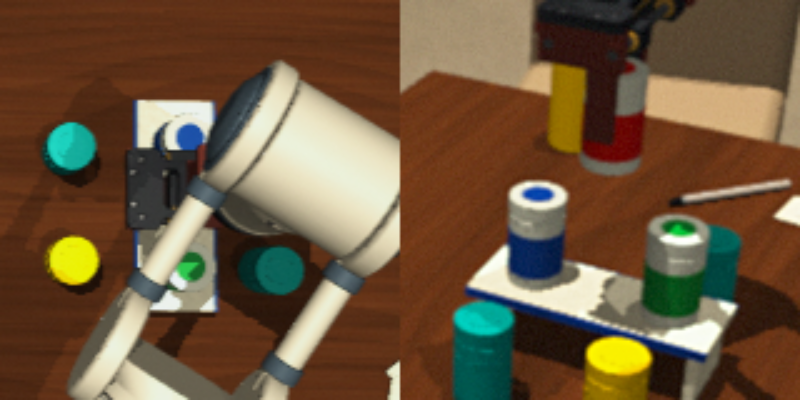

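The tub hangs level in the gripper directly over the gap, and nothing else has moved. I lower it slowly.

```bash
python3 - <<'E'
from meas import *
r.servo_line([.517,-.264,.281],speed=.15)
f0=r.sense()['contact_force'][2]
for z in np.arange(.279,.2700,-.001):
    r.servo_line([.517,-.264,z],speed=.02)
    f=r.sense()['contact_force'][2]
    if f-f0>2: break
print(z,f0,f,r.sense()['tcp_pos'])
r.let_go();r.servo_line([.517,-.264,.36],speed=.2);r.servo_line([.43,-.05,.42],speed=.4)
T=snap('top');S=snap('side');print(r.sense()['clock'])
ht=cv2.cvtColor(T['frame'],cv2.COLOR_RGB2HSV);hs=cv2.cvtColor(S['frame'],cv2.COLOR_RGB2HSV)
for n,lo,hi,rt,rs in [('red',(0,150,120),(5,255,255),(400,265,430,295),(390,190,415,213)),
  ('blue',(105,120,80),(125,255,255),(400,245,430,270),(362,192,388,207)),
  ('green',(50,100,80),(75,255,255),(400,295,428,320),(418,204,444,219))]:
  for s,h,ro in((T,ht,rt),(S,hs,rs)):
    try: a,st,_=blob(h,lo,hi,ro);print(n,a.round(1),st[4],onz(s,*a,.142).round(4))
    except Exception as e: print(n,'none')
im=np.hstack([T['frame'][200:360,340:500],S['frame'][120:280,320:480]])
cv2.imwrite('pics/c3.png',cv2.resize(im,(800,400))[:,:,::-1])
E
```

```text
0.272 0.21050900811511086 6.0370898214630575 [ 0.51710814 -0.26396633  0.2731015 ]
11.2333
red [415.7 280.1] 94 [ 0.5171 -0.2621  0.142 ]
red [405.7 204.4] 23 [ 0.5103 -0.2674  0.142 ]
blue [415.5 254.8] 91 [ 0.5779 -0.2612  0.142 ]
blue [374.5 197.3] 44 [ 0.5795 -0.2646  0.142 ]
green [416.  306.1] 101 [ 0.4554 -0.2632  0.142 ]
green [431.1 210.8] 61 [ 0.456  -0.2674  0.142 ]
```

View pics/c3.png

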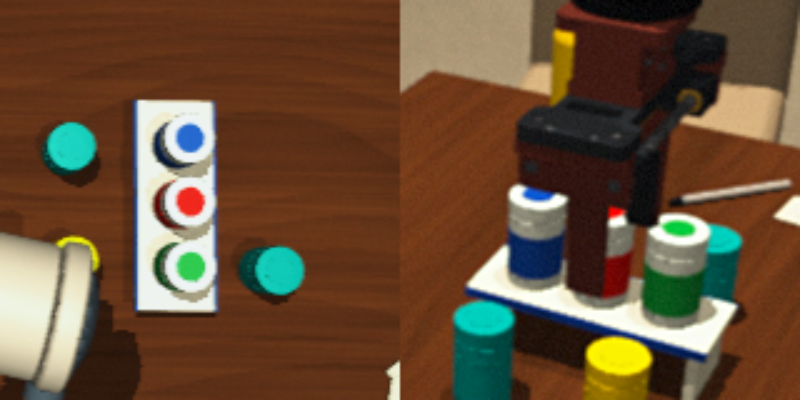

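The top view shows the red tub standing mid-row in line, 0.4 mm off the midpoint, so the place is good. Now the joystick.

```bash
cat > stick.py <<'E'
from meas import *
from scipy.spatial.transform import Rotation as Ro
YS=-.082; Z=Ro.from_euler('z',YS).as_matrix()
K0=np.array([.5045,.2515,.1148]); th=np.radians(55)
z=np.array([np.sin(th),0,-np.cos(th)]);y=np.array([0,1.,0])
R=Z@np.stack([np.cross(y,z),y,z],1);E=list(Ro.from_matrix(R).as_euler('xyz',degrees=True))
P=K0-Z@(.065*np.array([-np.sin(np.radians(15)),0,np.cos(np.radians(15))]))
def tcp(phi,back=0.163):
    s=np.array([-np.sin(np.radians(15))*np.cos(phi),np.sin(phi),np.cos(np.radians(15))*np.cos(phi)])
    return list(P+.065*Z@s-back*R[:,2])
AX=np.array([.6211,.2444])
def pan(s,zc=.262,dbg=False):
    h=cv2.cvtColor(s['frame'],cv2.COLOR_RGB2HSV)
    a,st,m=blob(h,(0,0,0),(180,255,45),(150,190,250,263))
    X=onz(s,*a,zc)[:2]-AX; v=Z[:2,:2].T@X
    return np.arctan2(v[1],-v[0]),np.hypot(*v),a.round(1),st.tolist()
E
python3 - <<'E'
from stick import *
T=snap('top');print(pan(T))
r.reach([.33,.08,.42],[180,25,175.3]); 
r.reach(tcp(0,.26),E); print(r.sense()['joints'].round(0),r.sense()['clock'])
T=snap('top');S=snap('side');print(pan(T))
im=np.hstack([T['frame'][180:380,100:300],S['frame'][280:480,130:330]])
cv2.imwrite('pics/c4.png',cv2.resize(im,(800,400))[:,:,::-1])
E
```

```text
(np.float64(-0.050259016624959324), np.float64(0.0600247384481284), array([191.9, 250.8]), [178, 243, 31, 17, 383])
[ 55. -41. 129. -50.  67. -20.] 14.4917
(np.float64(-0.042846795217380614), np.float64(0.060080322853037216), array([191.7, 250.8]), [178, 243, 31, 17, 377])
```

View pics/c4.png

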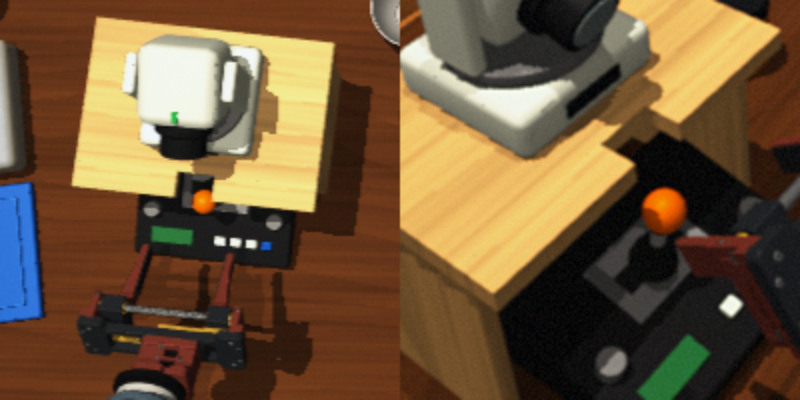

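The hand is lined up in front of the knob (orange at crop (203,202)), with its fingers straddling it below the board's front edge. I move in, grip the knob and do a first, short pan.

```bash
python3 - <<'E'
from stick import *
r.servo_line(tcp(0),speed=.1)
f0=r.sense()['contact_force'];print('in',f0.round(2))
r.grab(20);s=r.sense();print(s['opening'],s['contact_force'].round(2),s['clock'])
T=snap('top');print(pan(T))
r.servo_line(tcp(-.18),speed=.06);r.servo_line(tcp(-.37),speed=.06)
s=r.sense();print('held',(s['contact_force']-f0).round(2),s['clock'],pan(snap('top')))
for i in range(4):
    r.wait(.6);T=snap('top');print(r.sense()['clock'],pan(T))
r.servo_line(tcp(-.18),speed=.08);r.servo_line(tcp(0),speed=.08);r.wait(.3)
T=snap('top');S=snap('side');print(r.sense()['clock'],pan(T),r.sense()['contact_force'].round(2))
im=np.hstack([T['frame'][180:330,100:300],S['frame'][200:350,110:310]])
cv2.imwrite('pics/c5.png',cv2.resize(im,(800,300),interpolation=2)[:,:,::-1])
E
```

```text
in [-0.26 -0.57 -0.84]
0.028898173397172166 [-0.26  0.32  0.24] 16.65
(np.float64(-0.04362190923457396), np.float64(0.06000919036367839), array([191.7, 250.8]), [178, 243, 30, 17, 378])
held [-2.55  7.56  4.67] 17.4 (np.float64(-0.12355642743051957), np.float64(0.059950092128502136), array([194. , 250.8]), [179, 243, 30, 17, 379])
18.1 (np.float64(-0.2981408937924984), np.float64(0.05875107133569426), array([198.7, 249.8]), [183, 240, 30, 20, 393])
18.75 (np.float64(-0.47799991201699665), np.float64(0.05804328982195289), array([203.3, 248.1]), [187, 236, 30, 23, 404])
19.4 (np.float64(-0.6509834770481782), np.float64(0.05734664354448364), array([207.4, 245.8]), [191, 232, 30, 26, 409])
20.05 (np.float64(-0.8285330379315563), np.float64(0.05715339579745244), array([211.2, 243. ]), [195, 228, 30, 30, 415])
21.05 (np.float64(-0.885902539508695), np.float64(0.05643899955520966), array([212.1, 241.8]), [196, 227, 30, 28, 412]) [ 0.41 -2.5   4.8 ]
```

View pics/c5.png

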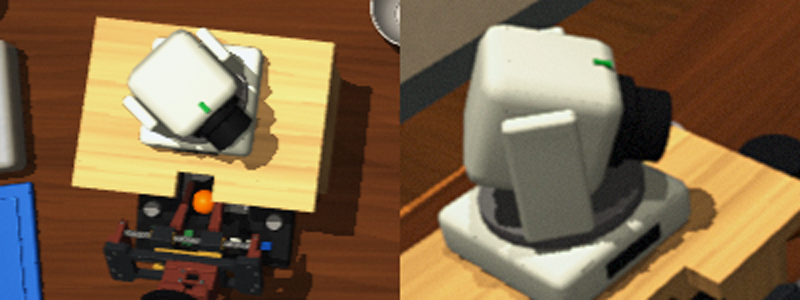

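The pan works: the lens has swung to about −0.89 rad and the stick is centred again. Next, a second push that stops short of the target, with frames saved for a more careful measurement.

```bash
python3 - <<'E'
from stick import *
import pickle
r.servo_line(tcp(-.18),speed=.06);r.servo_line(tcp(-.37),speed=.06)
r.wait(1.1);print(r.sense()['clock'],pan(snap('top')))
r.servo_line(tcp(-.18),speed=.08);r.servo_line(tcp(0),speed=.08);r.wait(.3)
T=snap('top');S=snap('side');print(r.sense()['clock'],pan(T),r.sense()['contact_force'].round(2))
pickle.dump((T,S),open('f.pkl','wb'))
im=np.hstack([cv2.resize(T['frame'][180:280,140:240],(500,500),interpolation=2),cv2.resize(S['frame'][200:350,130:220],(300,500))])
cv2.imwrite('pics/c6.png',im[:,:,::-1])
h=cv2.cvtColor(T['frame'],cv2.COLOR_RGB2HSV)
g,st,_=blob(h,(50,120,60),(75,255,255),(165,190,240,262));print('green',g,st)
X=onz(T,*g,.335)[:2]-AX;v=Z[:2,:2].T@X;print(v,np.arctan2(v[1],-v[0]))
# predicted pixels at target
for p in(-1.35,-1.45):
    u=Z[:2,:2]@np.array([-np.cos(p),np.sin(p)]);print(p,[proj(T,[*(AX+u*d),zz]).round(1).tolist() for d,zz in((0,.262),(.058,.262),(.072,.258),(0,.335),(.04,.325))])
E
```

```text
22.85 (np.float64(-1.2559170313802086), np.float64(0.0568990219177869), array([218. , 234.1]), [205, 219, 25, 29, 410])
23.9 (np.float64(-1.3103984028149458), np.float64(0.05673751878098733), array([218.5, 232.7]), [206, 217, 24, 29, 408]) [ 4.13 -3.44  3.13]
green [206.5 226.5] [204 225   6   4  14]
[-0.01321137 -0.04337359] -1.2751294375514952
-1.35 [[194.3, 223.4], [219.4, 232.0], [225.8, 234.3], [186.2, 217.8], [205.7, 224.9]]
-1.45 [[194.3, 223.4], [220.2, 229.4], [226.8, 231.2], [186.2, 217.8], [206.3, 223.0]]
```

View pics/c6.png

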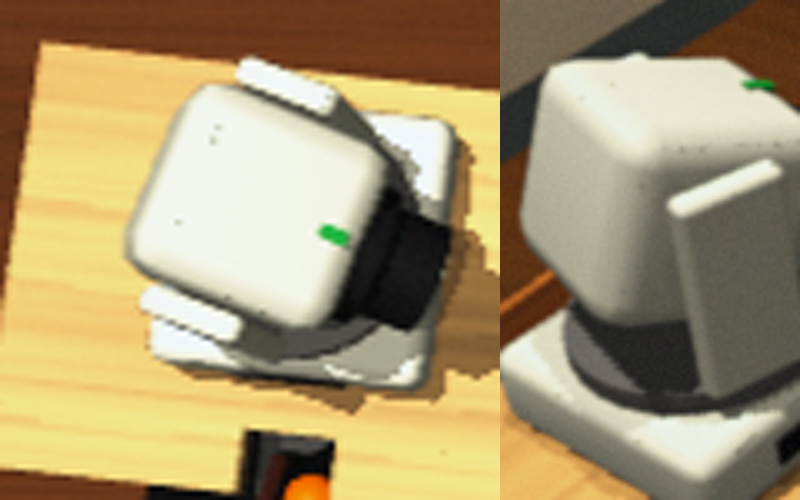

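The crop shows the two level yoke bars either side of the head, centred at about (287,85) and (191,314). They're symmetric and equally high, so the line joining them gives the pan direction independently.

```bash
cat > bars.py <<'E'
from stick import *
def bars(s,rois,V=235):
    h=cv2.cvtColor(s['frame'],cv2.COLOR_RGB2HSV);c=[]
    for ro in rois:
        x0,y0,x1,y1=ro;sub=s['frame'][y0:y1,x0:x1]
        big=cv2.resize(sub,None,fx=4,fy=4,interpolation=2);hb=cv2.cvtColor(big,cv2.COLOR_RGB2HSV)
        m=cv2.inRange(hb,np.array((0,0,V)),np.array((180,45,255)))
        n,l,st,ce=cv2.connectedComponentsWithStats(m);k=1+np.argmax(st[1:,4])
        cc=max(cv2.findContours((l==k).astype(np.uint8),0,2)[0],key=cv2.contourArea)
        (cx,cy),wh,a=cv2.minAreaRect(cc);print('  bar',(cx/4+x0-.4).__round__(2),(cy/4+y0-.4).__round__(2),np.round(np.array(wh)/4,1),round(a,1))
        c.append(onz(s,cx/4+x0-.375,cy/4+y0-.375,.30)[:2])
    d=c[1]-c[0];n=np.array([d[1],-d[0]])   # perpendicular
    m=Z[:2,:2].T@((c[0]+c[1])/2-AX);print('  mid (station)',m.round(4),'sep',np.hypot(*d).round(4))
    v=Z[:2,:2].T@n; v=v if -v[0]>0 else -v
    return np.arctan2(v[1],-v[0])
E
python3 - <<'E'
from bars import *
import pickle
T,S=pickle.load(open('f.pkl','rb'))
for V in(200,220,235): print(V,bars(T,[(187,191,208,203),(167,236,189,249)],V))
T0=dict(T);T0['frame']=cv2.imread('pics/top0.png')[:,:,::-1].copy()
for V in(200,220): print('start',V,bars(T0,[(161,205,169,226),(212,208,218,233)],V),pan(T0))
E
```

```text
bar 196.47 196.36 [20.2  5.5] 21.6
  bar 177.6 242.47 [11.8 19.5] 90.0
  mid (station) [0.0019 0.0068] sep 0.1049
200 -1.321579309385961
  bar 196.34 196.33 [20.  5.] 20.2
  bar 177.37 242.0 [20.   5.3] 20.7
  mid (station) [0.0024 0.0072] sep 0.1041
220 -1.3163679273212483
  bar 196.16 196.26 [19.6  4.8] 20.6
  bar 177.25 241.99 [19.8  4.9] 21.0
  mid (station) [0.0025 0.0076] sep 0.1042
235 -1.3177950175977469
  bar 164.21 215.71 [ 5.6 19.9] 7.1
  bar 214.47 220.35 [19.5  5.8] 90.0
  mid (station) [0.0051 0.0024] sep 0.1061
start 200 -0.0169642672602807 (np.float64(-0.04548823101295568), np.float64(0.06009514845087471), array([191.8, 250.8]), [178, 243, 31, 17, 379])
  bar 164.11 215.7 [ 5.4 19.9] 7.3
  bar 214.47 220.35 [19.   5.8] 90.0
  mid (station) [0.0051 0.0026] sep 0.1063
start 220 -0.01694670396995687 (np.float64(-0.04548823101295568), np.float64(0.06009514845087471), array([191.8, 250.8]), [178, 243, 31, 17, 379])
```

Both estimates agree that pan ≈ −1.316 rad. The target is −1.45, so one short push and return (about 0.13 rad) is left.

```bash
python3 - <<'E'
from bars import *
r.servo_line(tcp(-.18),speed=.06);r.servo_line(tcp(-.37),speed=.06);r.wait(.03)
r.servo_line(tcp(-.18),speed=.08);r.servo_line(tcp(0),speed=.08);r.wait(.3)
T=snap('top');print(r.sense()['clock'],pan(T),r.sense()['contact_force'].round(2))
print(bars(T,[(187,191,208,203),(167,238,192,252)],225))
h=cv2.cvtColor(T['frame'],cv2.COLOR_RGB2HSV);print(blob(h,(5,180,120),(15,255,255),(180,265,222,295))[0])
im=cv2.resize(T['frame'][180:330,120:280],(640,600),interpolation=2)
cv2.imwrite('pics/c7.png',im[:,:,::-1])
E
```

```text
25.5833 (np.float64(-1.4013408231672342), np.float64(0.05692885829004926), array([219.4, 230.5]), [208, 215, 23, 29, 405]) [-0.96 -1.96  4.06]
  bar 194.92 196.03 [18.2  5.1] 14.3
  bar 179.57 243.0 [19.8  5.1] 15.0
  mid (station) [0.0018 0.0063] sep 0.1043
-1.394249220913871
[201.57333333 280.6       ]
```

View pics/c7.png

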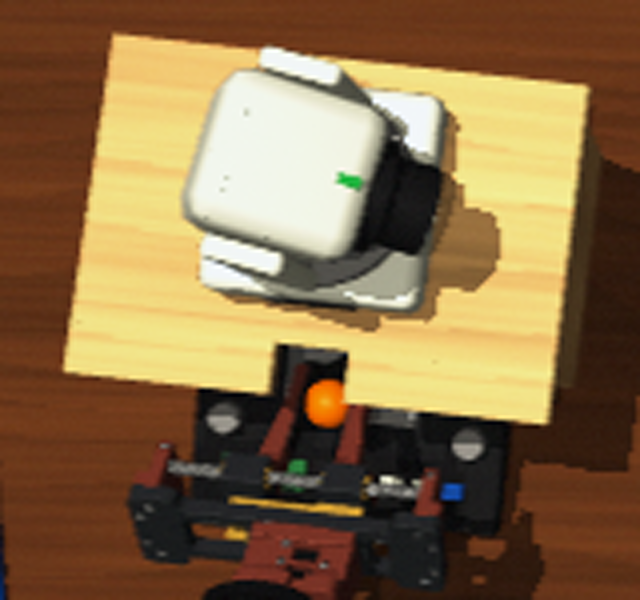

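The camera is at about −1.41 rad, the knob is held centred (px (201.6,280.6), same as at the start), and about 0.04 rad remains. A gentle nudge follows, then I release.

```bash
python3 - <<'E'
from bars import *
ro=[(182,188,208,203),(167,237,193,252)]
T=snap('top');print(bars(T,ro,225))
r.servo_line(tcp(-.25),speed=.06);r.wait(.15);r.servo_line(tcp(0),speed=.06);r.wait(.3)
T=snap('top');print(r.sense()['clock'],pan(T),bars(T,ro,225))
E
```

```text
bar 194.26 195.79 [19.6  5.1] 14.9
  bar 179.57 243.03 [19.8  5. ] 15.0
  mid (station) [0.0019 0.0071] sep 0.1045
-1.4086940018153824
  bar 192.64 195.54 [19.8  5. ] 11.9
  bar 179.96 246.57 [20.8 11.5] 11.3
  mid (station) [-0.0016  0.0079] sep 0.1111
26.9667 (np.float64(-1.4612414310089499), np.float64(0.057050755464908856), array([219.9, 229.1]), [209, 214, 22, 28, 397]) -1.466557265291595
```

The pan is about −1.46 against a target of −1.45 (roughly half a degree). I release, back out and verify.

```bash
python3 - <<'E'
from bars import *
r.let_go();r.servo_line(tcp(0,.27),speed=.15);r.reach([.33,.06,.42],[180,25,175.3]);r.wait(.5)
T=snap('top');S=snap('side');print(r.sense()['clock'],pan(T))
for V in(225,240): print(bars(T,[(182,188,208,203),(167,237,190,248)],V))
h=cv2.cvtColor(T['frame'],cv2.COLOR_RGB2HSV);print('knob',blob(h,(5,180,120),(15,255,255),(180,265,222,295))[0])
im=np.hstack([T['frame'][100:400,100:480],S['frame'][100:400,110:490]]);cv2.imwrite('pics/c8.png',im[:,:,::-1])
print('red',onz(T,*blob(h,(0,150,120),(5,255,255),(400,265,430,295))[0],.142))
E
```

```text
30.4333 (np.float64(-1.464190345911559), np.float64(0.057094797573063676), array([219.9, 229. ]), [209, 214, 22, 28, 398])
  bar 192.62 195.54 [19.8  5. ] 11.9
  bar 179.6 243.6 [ 7.5 19.5] 90.0
  mid (station) [0.0014 0.0087] sep 0.1052
-1.4459017580642193
  bar 192.52 195.54 [19.6  4.7] 11.9
  bar 179.6 243.72 [ 7.2 19.5] 90.0
  mid (station) [0.0013 0.0088] sep 0.1054
-1.4484703684229725
knob [201.61038961 280.68831169]
red [ 0.51710572 -0.2621146   0.142     ]
```

View pics/c8.png

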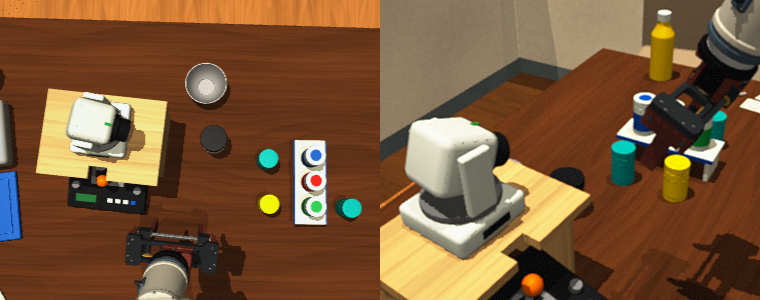

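The row is complete, the stick is centred, the camera points at the red tub (−1.45 to −1.46 rad against −1.45), and the arm is clear of everything.

```bash
python3 -c "
from station import r
print(r.hand_in())"
```

```text
the job is handed in; nothing more can be done
None
```

The job is handed in: the red tub stands upright midway between the other two (about 0.4 mm off by the top camera), the camera is aimed at it to within about 1°, and the stick is released and centred, with about 30 s of the 64 s used.

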